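# Set the sander's speed selector to step five and start it

### The arm

A 7-joint arm with a two-finger parallel gripper is mounted at the origin on the work surface. World frame = base frame: x ahead of the robot, y to its left, z up, the work surface at z = 0. Lengths are in m, angles in rad, forces in N, time in s.
With the tool pointing down it reaches from about 0.425 to 0.875 m from the base axis. Payload 4.7 kg.
Tool frame: the origin (TCP) lies at the very end of the fingers, on their centre line; the grasp point (between the pads) lies 19 mm behind it; z points along the fingers, y is the line along which they close (so a half turn about z gives the same grasp; the last joint's range is limited). The gripper opens to 87 mm and grips with 3 to 60 N. Pads are 19 mm wide; open, the fingers measure 117 mm over their backs; the gripper's body (75 mm by 190 mm) begins 51 mm behind the grasp point.
Start: joints at [1.341, 0.321, -0.07, 1.45, 0.023, 1.371, -0.057], TCP at [0.157, -0.631, 0.223] pointing down, gripper open.
Joint ranges: [-2.86, 2.86], [-0.3, 2.09], [-1.38, 1.24], [0.06, 2.45], [-1.56, 4.7], [0.09, 2.05], [-2.69, 2.69]. Speed limits (rad/s): [2.57, 2.57, 3.14, 3.14, 3.14, 3.14, 3.14].

### API

Orientations are given as a rotation vector (axis times angle).
In Python, from bench import ctrl gives the robot as it stands.
- The arm moves only by the shell command python3 -m jog 'ROWS' [FORCE]. ROWS is JSON, a list that holds one entry, the list of rows, each a list of 7 numbers: the shift along the tool's x, y, z in mm, then the turn, a rotation vector about the tool's x, y, z in degrees, then the finger opening in mm, from 0 to 87. A call has 1 to 10 rows; each row is the pose to reach, as a shift and turn from the pose commanded when the call began, along the tool's axes at that moment; what a row does not reach only later rows make up. A row lasts 1/10 s, in which the tool goes at most 50 mm and 8.59 degrees, less where a joint would pass 70% of its speed; a pose out of reach is approached as far as the arm can. A call with a gripper value outside its range is refused whole. The fingers move at their own pace and stop on an object; FORCE is the grip in N (left out, the last holds). Time passes only in rows, so rows that repeat a pose let the fingers close. It gives the time, the measured TCP pose, the force, the opening and the grip force at its end, in the units of the state.
- ctrl.get_state(): the state, without advancing time (a new reading comes with each control period).
- ctrl.get_image(name): name is "scene" or "top" or "wrist"; returns a dict with "image" (400x640x3 uint8, red, green, blue), "depth" (400x640 float32, m along the optical axis (not along the pixel's ray), 0 where there is no reading), "fov_y" (degrees; the focal length in pixels is half the picture's height over the tangent of half this angle, whatever the lens; pixels are square), "cx", "cy" (the principal point, pixels), "k1" (the pictures are not rectified: a ray, as slopes to the right and down, at radius r is drawn at 1 + k1 r^2 times it, then the intrinsics apply), "rvec" (rotation vector, rad) and "tvec" (3), from world to camera coordinates, as OpenCV has them. Camera axes: x right, y down, z forward; pixel columns grow to the right and rows downward; lengths in m; the calibration is good to about 2 mm. A picture is of the moment at which its call begins.
- ctrl.close_job(): hands the job in; it is judged then, once.
The state is a dict: "time": time; "joint_positions": joint angles; "qd": joint speeds; "joint_torque": joint torques, N m; "position": TCP position; "tool_rot": TCP orientation; "ft_force": force on the tool from outside, world axes, zero at the start; "torque": the same for the moment, N m; "grip_width": opening from 0.0 (shut) to 1.0 (fully open); "grip_force": force on a finger pad.
Only numpy, scipy, OpenCV 4.12 (cv2) and the standard library are available. Lean on these libraries where they do the work, as an engineer would, in place of code of your own. Each camera call takes 0.05 s, during which the arm holds its last target. There are 200 camera calls.

### The job

On the sander's control unit, push the selector's lever round with a fingertip, click by click and gently, from where it stands to speed step 5, which is the fifth dot clockwise from the long off mark; do not pinch the lever. Only when it rests in step 5, press the small start button fully in with a fingertip and let it go. Leave the large stop button and everything else on the bench alone.

Things in the scene. Friction and masses are not known exactly. Their poses are not given: they have to be found in the camera images.
- unit: Grey control unit fixed to the bench, a box 170 (x) x 310 (y) x 70 mm high on a 190 x 330 x 6 mm base plate. Origin: centre of its underside, on the bench; x points to its far side, y to its left, z up. In its frame the selector's axis is at (0, 70) mm, the start button at (-40, -75), the stop button at (35, -85), on its flat top.
- selector (a joint): Selector angle in rad: 0 at off, growing clockwise seen from above, 0.5236 (30 degrees) a step; step 5 is 2.618, the last is step 7 at 3.665; stops at both ends. A sprung detent draws it to the nearest step: about 0.08 N m (2.3 N at 35 mm from the axis) leaves a step, past half-way it snaps on into the next. It starts at off, step 1 or step 2.
- selector_axis (a point): On the selector's vertical axis, 106 mm above the bench. The selector: a black disc 84 mm across, its top 80 mm above the bench, with an upright bar (lever) 12 mm wide, 80 to 106 mm above the bench, from 14 mm behind the axis to 46 mm in front of it, and a hub 28 mm across round the axis, nearly as high. A white line on the lever shows its pointing end.
- off_mark (a point): Middle of the off mark: a white bar 20 x 5 mm, flat on the unit, pointing at the selector, 60 mm from its axis, 105 degrees counter-clockwise of the unit's x axis. From here seven white dots (steps 1 to 7), 8 mm across, follow clockwise, 30 degrees apart, 55 mm from the axis.
- selector_tip (a point): The pointing end of the lever, at its top, 46 mm from selector_axis; the lever points from selector_axis to here.
- start_top (a point): Centre of the top of the start button: the smaller of the two round grey push buttons, 28 mm across, nearer the robot. It goes 6 mm down against a spring, about 5 N fully down, and comes back up.
- start (a joint): Travel of the start button in m: 0 up, 0.006 fully in.
- stop_top (a point): Centre of the top of the stop button: the larger round push button, 42 mm across, on the far side of the start button. Not to be pressed.
- stop (a joint): Travel of the stop button in m: 0 up, 0.006 fully in.
- plystack: Loose stack of crescent-shaped plywood pieces, about 40 x 95 x 48 mm, beside the unit; to be left alone. Origin: centre of its underside.
- cup: Loose paper cup, 82 mm across, 100 mm high, behind the unit; to be left alone. Origin: centre of its underside.
- sandblock: Loose cork sanding block, 65 x 110 x 28 mm, beside the unit; to be left alone. Origin: centre of its underside.
- tape: Loose cardboard ring, 96 mm across, 24 mm high, behind the unit; to be left alone. Origin: centre of its underside.

How it is judged:
On the way, in this order (a step that is already met when the one before it is completed fails the run):
1. the selector rests in step 5, the start button still up (value of joint selector between 2.498 and 2.738 rad and value of joint start below 0.002 m), for 0.3 s.
2. the start button is pressed in with the selector in step 5 (value of joint selector between 2.498 and 2.738 rad and value of joint start above 0.0045 m and contact force between the fingers and start above 0.5 N), for 0.05 s.
At the end, for the whole second after the job is handed in: The selector rests in step 5 (2.618 rad, within 0.12 rad), the start button has been pressed at least 4.5 mm in and is up again, the stop button is up, and the stack, cup, block and ring stand within 20 mm of where they were (value of joint selector between 2.498 and 2.738 rad and velocity of joint selector between -0.1 and 0.1 rad/s and value of joint each of start, stop below 0.0015 m and distance of each of plystack, cup, sandblock, tape from where it was at the start of the episode below 0.02 m); the robot touches nothing.
It fails at once if the start button is pressed (over 3 mm) while the selector is not in step 5 (value of joint start above 0.003 m and not (value of joint selector between 2.468 and 2.768 rad)).
It fails at once if the stop button is pressed (over 2.5 mm) (value of joint stop above 0.0025 m).
It fails at once if the selector is pinched or forced (over 15 N) (contact force between the fingers and selector above 15 N).
It fails at once if a bystander is moved over 20 mm, lifted or knocked over (distance of any of plystack, cup, sandblock, tape from where it was at the start of the episode above 0.02 m or angle between any of plystack, cup, sandblock, tape's own z axis and vertical above 0.35 rad).
It also fails if it takes over 54 s, if anything falls off the work surface, if the arm or the gripper's body presses on something with over 40 N, if the wrist force passes 120 N, or if a joint passes its speed limit or range.

## Working session

There is one attempt and no reset: what is moved stays moved. The work goes in short steps, Python scripts to look and compute and a shell command to move; the robot and the scene stay as the last step left them, time stands still between calls to the robot, and variables do not carry over. Pictures are saved under pics/ and viewed, at most 10 in all, crops included, and the job is handed in when it is done.

```bash
mkdir -p pics; ls; cat > h.py <<'E'
import numpy as np, cv2, pickle
from bench import ctrl
def K(d):
    f=200/np.tan(np.radians(d["fov_y"])/2); return f
def ray(d,u,v):
    f=K(d); p=np.array([(u-d["cx"])/f,(v-d["cy"])/f]); q=p.copy()
    for _ in range(20): q=p/(1+d["k1"]*(q@q))
    R=cv2.Rodrigues(np.array(d["rvec"],float))[0]; t=np.array(d["tvec"],float)
    return -R.T@t, R.T@np.array([q[0],q[1],1])
def onplane(d,u,v,z):
    c,r=ray(d,u,v); return c+r*(z-c[2])/r[2]
def bydepth(d,u,v):
    c,r=ray(d,u,v); return c+r*d["depth"][int(v),int(u)]
E
python3 - <<'E'
from h import *
s=ctrl.get_state(); print(s["position"],s["tool_rot"],s["time"],s["grip_width"])
for n in ["scene","top"]:
    d=ctrl.get_image(n); pickle.dump(d,open(f"{n}0.pkl","wb")); cv2.imwrite(f"pics/{n}0.png",d["image"][:,:,::-1])
    c,r=ray(d,320,200); print(n,c,r,d["fov_y"],d["k1"])
E
```

```text
pics
[ 0.15671302 -0.63024397  0.22147213] [-3.11640996e+00 -3.81799319e-01  5.25809121e-04] 0.0 0.9970075675533517
scene [ 1.07875931 -0.38669527  0.91737157] [-0.45317409  0.39684129 -0.79825567] 51.26897019905201 -0.021393787856291358
top [0.39172963 0.02611404 1.04377589] [ 0.17770087  0.00444389 -0.98417697] 49.81375199812567 -0.07878279549112102
```

View pics/top0.png

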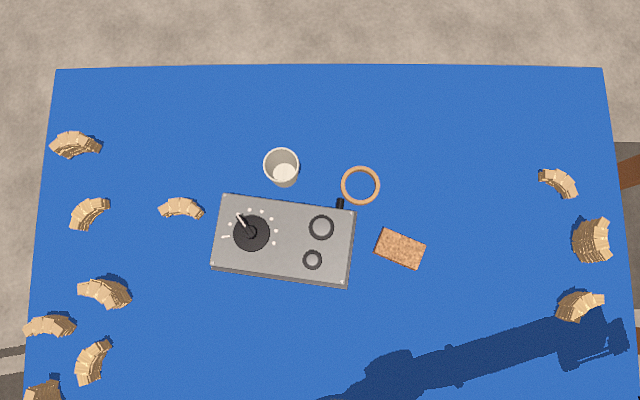

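View pics/scene0.png

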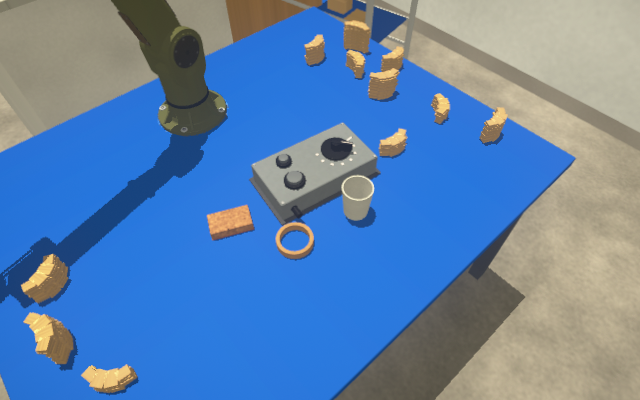

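Top view: the selector disc is at about (251,233), the off bar at (225,237), the start button at (312,260) and the stop button at (321,228). The lever points up-left towards the second dot. The scene view agrees, with the cup and ring behind the unit and the block and stack beside it.

```bash
python3 - <<'E'
from h import *
d=pickle.load(open("top0.pkl","rb")); im=d["image"]; hsv=cv2.cvtColor(im,cv2.COLOR_RGB2HSV)
x0,y0,x1,y1=205,185,360,295
g=im.astype(int)
roi=np.zeros(im.shape[:2],np.uint8); roi[y0:y1,x0:x1]=1
def comps(m,lo,hi):
    n,l,s,c=cv2.connectedComponentsWithStats((m*roi).astype(np.uint8),connectivity=4)
    return [(c[i],s[i,4]) for i in range(1,n) if lo<=s[i,4]<=hi]
print("dark")
for c,a in comps(g.max(2)<75,30,3000): print(c.round(1),a,onplane(d,*c,.08).round(4),bydepth(d,*c).round(4))
print("white")
for c,a in comps(g.min(2)>185,3,200): print(c.round(1),a,onplane(d,*c,.07).round(4),bydepth(d,*c).round(4))
# grey unit top by depth height
H=np.zeros(im.shape[:2])
for v in range(y0,y1):
    for u in range(x0,x1): H[v,u]=bydepth(d,u,v)[2]
m=((H>.06)&(H<.12)).astype(np.uint8)
n,l,s,c=cv2.connectedComponentsWithStats(m); i=1+s[1:,4].argmax()
cnt=max(cv2.findContours((l==i).astype(np.uint8),0,2)[0],key=cv2.contourArea)
P=np.array([onplane(d,*p[0],.07)[:2] for p in cnt],np.float32)*1000
r=cv2.minAreaRect(P); print("unit",r, cv2.boxPoints(r))
for p in [(312,260),(321,228),(251,233)]: print(p,bydepth(d,*p).round(4))
cv2.imwrite("pics/crop.png",cv2.resize(im[y0:y1,x0:x1,::-1],None,fx=5,fy=5,interpolation=cv2.INTER_CUBIC))
E
```

```text
dark
[339.6 203.1] 70 [ 0.5584 -0.0141  0.08  ] [ 0.5649 -0.0157  0.0426]
[251.4 224.7] 215 [0.5102 0.1852 0.08  ] [0.5103 0.1853 0.0794]
[323.3 217.4] 44 [0.5258 0.0233 0.08  ] [0.5259 0.0233 0.0794]
[238.3 229.8] 97 [0.4988 0.2147 0.08  ] [0.4988 0.2148 0.0794]
white
[224.3 194.7] 3 [0.5814 0.2513 0.07  ] [0.5815 0.2515 0.0695]
[249.  209.5] 14 [0.5464 0.1933 0.07  ] [0.5462 0.1931 0.0712]
[261.3 211.1] 12 [0.5426 0.1649 0.07  ] [0.5425 0.1648 0.0708]
[239.9 218.5] 28 [0.5258 0.2137 0.07  ] [0.521  0.2069 0.1048]
[350.6 212.8] 5 [ 0.5374 -0.0393  0.07  ] [ 0.5372 -0.0392  0.0713]
[270.7 218.2] 12 [0.5259 0.1432 0.07  ] [0.526  0.1433 0.0694]
[229.5 223.5] 12 [0.5143 0.2372 0.07  ] [0.5141 0.2367 0.0721]
[275.5 230.3] 14 [0.4983 0.1318 0.07  ] [0.4984 0.1319 0.0696]
[321. 234.] 5 [0.4893 0.0286 0.07  ] [0.4876 0.0286 0.0865]
[225.1 235.8] 19 [0.4862 0.2464 0.07  ] [0.486  0.2461 0.0717]
[273.4 242.6] 13 [0.4704 0.1363 0.07  ] [0.4703 0.1361 0.0714]
[312.9 262.8] 17 [0.4246 0.0472 0.07  ] [0.424  0.0468 0.0896]
[212.2 262.7] 9 [0.4258 0.2736 0.07  ] [0.4257 0.2733 0.0714]
[341.4 281.2] 11 [ 0.3835 -0.0161  0.07  ] [ 0.3835 -0.0161  0.0701]
unit ((481.94024658203125, 117.17594909667969), (308.0010986328125, 169.96023559570312), 81.52706146240234) [[375.19684  -22.622604]
 [543.30206  -47.664932]
 [588.68365  256.9745  ]
 [420.57843  282.01685 ]]
(312, 260) [0.4301 0.0486 0.0915]
(321, 228) [0.5006 0.0285 0.0904]
(251, 233) [0.4888 0.1817 0.1045]
```

View pics/crop.png

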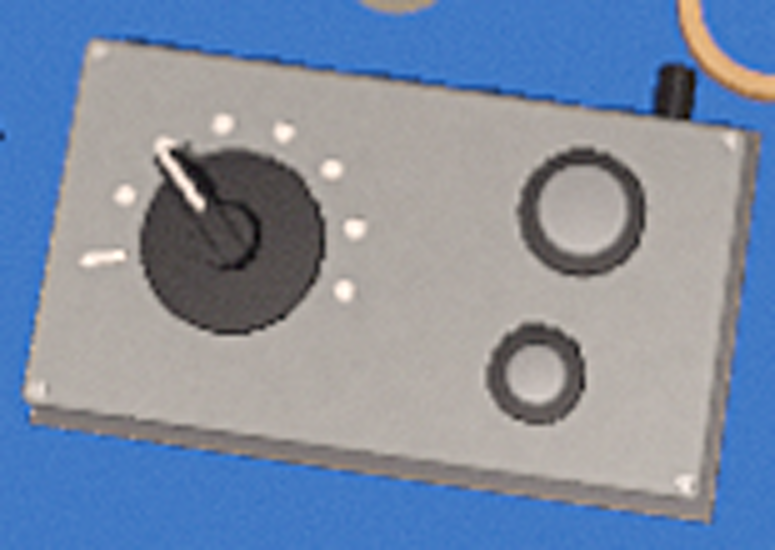

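The dots and the unit's outline agree: axis (0.4923, 0.1866), unit yaw −8.5°, lever at step 2 (direction about 36°), and step 5 at −53.5°. The start button measures (0.431, 0.049), top about 0.091.

```bash
cat >> h.py <<'E'
from scipy.spatial.transform import Rotation as Ro
AX=np.array([.4923,.1866])
def rows(*T):
    """targets (x,y,z,psi deg of tool x) -> tool-frame shift mm and turn deg from the measured pose"""
    s=ctrl.get_state(); R=Ro.from_rotvec(s["tool_rot"]); p=np.array(s["position"])
    print("pose",p.round(4),"psi",np.degrees(np.arctan2(*R.as_matrix()[1::-1,0])).round(1),"F",np.round(s["ft_force"],1),"t",round(s["time"],2),"q7",round(s["joint_positions"][6],2))
    for x,y,z,a in T:
        a=np.radians(a); M=np.array([[np.cos(a),np.sin(a),0],[np.sin(a),-np.cos(a),0],[0,0,-1]])
        print((R.inv().apply(np.array([x,y,z])-p)*1000).round(1),(R.inv()*Ro.from_matrix(M)).as_rotvec(degrees=True).round(1))
def fing(th,off,r=36):
    """finger centre: r mm along a lever at th deg, off mm on its counter-clockwise side; psi=th+90"""
    t=np.radians(th); u=np.array([np.cos(t),np.sin(t)]); n=np.array([-u[1],u[0]])
    return tuple(AX+(r*u+off*n)/1000)
E
python3 -c "
from h import *
rows((.5,-.2,.22,70))"
```

```text
pose [ 0.1567 -0.6303  0.2216] psi 14.0 F [ 1.3  0.3 -0.8] t 0.1 q7 -0.06
[ 437.  -334.7    2.1] [ -0.1  -0.  -56. ]
```

```bash
python3 -m jog '[[[44,-33,0,0,0,-6,0],[88,-67,0,0,0,-11,0],[132,-100,0,0,0,-17,0],[176,-134,0,0,0,-22,0],[220,-167,0,0,0,-28,0],[264,-201,0,0,0,-34,0],[308,-234,0,0,0,-40,0],[352,-268,0,0,0,-45,0],[396,-301,0,0,0,-50,0],[437,-335,0,0,0,-56,0]]]' 10; python3 -c "
from h import *
p=fing(36.5,28); print(p)
rows((*p,.18,126.5))"
```

```text
time: 1.1
position: [0.4699, -0.2387, 0.2224]
tool_rot: [2.57, 1.806, -0.001]
ft_force: [1.2, -0.5, -0.0]
grip_width: 0.178
grip_force: 0.0
(np.float64(0.5045838089531823), np.float64(0.23052161242033037))
pose [ 0.4699 -0.2387  0.2224] psi 70.2 F [ 1.2 -0.5 -0. ] t 1.1 q7 0.04
[ 453.1 -126.5   42.2] [ -0.    0.  -56.3]
```

```bash
python3 -m jog '[[[45,-12,0,0,0,-6,0],[85,-24,0,0,0,-12,0],[125,-36,0,0,0,-18,0],[165,-48,0,0,0,-24,0],[205,-60,0,0,0,-30,0],[245,-72,0,0,0,-36,0],[285,-84,0,0,0,-42,0],[325,-96,0,0,0,-48,0],[365,-108,0,0,0,-54,0],[400,-118,0,0,0,-56,0]]]'; python3 -m jog '[[[0,0,0,0,0,0,0],[0,0,0,0,0,0,0],[0,0,0,0,0,0,0]]]'; python3 -c "
from h import *
p=fing(36.5,28); print(p)
rows((*p,.13,126.5),(*p,.091,126.5))"
```

```text
time: 2.1
position: [0.4948, 0.178, 0.2225]
tool_rot: [1.421, 2.801, -0.0]
ft_force: [0.0, 0.1, -0.3]
grip_width: 0.003
grip_force: 0.0
time: 2.4
position: [0.4955, 0.1742, 0.2221]
tool_rot: [-1.43, -2.797, 0.002]
ft_force: [0.2, -0.5, 0.3]
grip_width: 0.004
grip_force: 0.0
(np.float64(0.5045838089531823), np.float64(0.23052161242033037))
pose [0.4955 0.1742 0.2221] psi 125.8 F [ 0.2 -0.5  0.3] t 2.4 q7 0.16
[40.3 40.5 92. ] [-0.1  0.  -0.7]
[ 40.4  40.5 131. ] [-0.1  0.  -0.7]
```

```bash
python3 -m jog '[[[20,20,0,0,0,0,0],[40,40,10,0,0,-1,0],[40,40,40,0,0,-1,0],[40,40,70,0,0,-1,0],[40,40,92,0,0,-1,0],[40,40,92,0,0,-1,0],[40,40,92,0,0,-1,0],[40,40,92,0,0,-1,0]]]'; python3 -c "
from h import *
rows((*fing(36.5,28),.091,126.5))
for n in ['top','wrist']:
  d=ctrl.get_image(n); pickle.dump(d,open(n+'1.pkl','wb')); cv2.imwrite('pics/'+n+'1.png',d['image'][:,:,::-1])
a=cv2.imread('pics/top1.png')[185:295,205:360]; b=cv2.imread('pics/wrist1.png')
cv2.imwrite('pics/both1.png',np.vstack([cv2.resize(a,(400,284)),cv2.resize(b,(400,250))]))"
```

```text
time: 3.2
position: [0.5054, 0.2315, 0.1321]
tool_rot: [1.404, 2.808, 0.002]
ft_force: [0.3, -0.3, 0.8]
grip_width: 0.003
grip_force: 0.0
pose [0.5054 0.2315 0.1321] psi 126.9 F [ 0.3 -0.3  0.8] t 3.2 q7 -0.04
[-0.2 -1.3 41.1] [0.1 0.1 0.4]
```

View pics/both1.png

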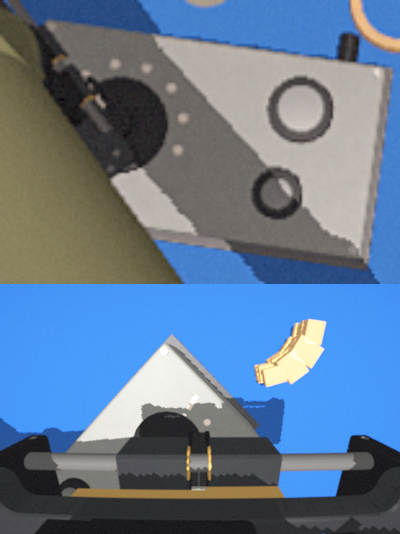

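The top view is mostly hidden by the arm. In the wrist view the fingers hang beside the lever (white line at about (193,400)), outside the hub. Next is a slow descent with force checks.

```bash
python3 -m jog '[[[0,-1,8,0,0,0,0],[0,-1,16,0,0,0,0],[0,-1,24,0,0,0,0],[0,-1,32,0,0,0,0],[0,-1,41,0,0,0,0],[0,-1,41,0,0,0,0],[0,-1,41,0,0,0,0]]]'; python3 -c "
from h import *
rows((*fing(36.5,19),.091,126.5),(*fing(36.5,16),.091,126.5),(*fing(36.5,13),.091,126.5))"
```

```text
time: 4.0
position: [0.5032, 0.2312, 0.0892]
tool_rot: [-1.402, -2.811, 0.001]
ft_force: [-0.7, -0.0, 0.3]
grip_width: 0.004
grip_force: 0.0
pose [0.5032 0.2312 0.0892] psi 127.0 F [-0.7 -0.   0.3] t 4.0 q7 -0.07
[-10.4   0.6  -1.9] [-0.  -0.   0.5]
[-13.4   0.6  -1.9] [-0.  -0.   0.5]
[-16.4   0.6  -1.9] [-0.  -0.   0.5]
```

```bash
python3 -m jog '[[[-3,0,-1,0,0,0,0],[-6,0,-1,0,0,0,0],[-8,0,-1,0,0,0,0],[-10,0,-1,0,0,0,0],[-11,0,-1,0,0,0,0],[-12,0,-1,0,0,0,0],[-12,0,-1,0,0,0,0]]]'; python3 -m jog '[[[-1,0,0,0,0,0,0],[-2,0,0,0,0,0,0],[-2,0,0,0,0,0,0]]]';python3 -m jog '[[[-1,0,0,0,0,0,0],[-2,0,0,0,0,0,0],[-2,0,0,0,0,0,0]]]'; python3 -c "
from h import *
s=ctrl.get_state();v=(np.array(s['position'])[:2]-AX)*1000;a=np.radians(36.5);print('r,off',v@[np.cos(a),np.sin(a)],v@[-np.sin(a),np.cos(a)])
rows()"
```

```text
time: 4.7
position: [0.5107, 0.2214, 0.0905]
tool_rot: [1.403, 2.811, -0.0]
ft_force: [-0.6, 0.8, 0.9]
grip_width: 0.001
grip_force: 0.0
time: 5.0
position: [0.5116, 0.2203, 0.0905]
tool_rot: [-1.402, -2.811, -0.0]
ft_force: [-0.2, 0.3, -0.3]
grip_width: 0.004
grip_force: 0.6
time: 5.3
position: [0.5129, 0.2189, 0.0905]
tool_rot: [-1.402, -2.811, -0.001]
ft_force: [-1.3, 2.8, 0.7]
grip_width: 0.002
grip_force: 1.4
r,off 35.810127159775355 13.70165251468373
pose [0.5129 0.2189 0.0905] psi 127.0 F [-1.3  2.8  0.7] t 5.3 q7 -0.04
```

```bash
cat >> h.py <<'E'
def where(th):
    s=ctrl.get_state();v=(np.array(s['position'])[:2]-AX)*1000;a=np.radians(th);print('r,off',(v@[np.cos(a),np.sin(a)]).round(1),(v@[-np.sin(a),np.cos(a)]).round(1))
E
python3 -c "
from h import *
rows(*[(*fing(t,14),.091,t+90) for t in (34,31,28,25,22,19,16,13)])"
```

```text
pose [0.5129 0.2189 0.0905] psi 127.0 F [-1.3  2.8  0.7] t 5.3 q7 -0.04
[-1.3  0.8 -0.5] [ 0. -0.  3.]
[-3.2  1.3 -0.5] [ 0. -0.  6.]
[-5.2  1.8 -0.5] [ 0. -0.  9.]
[-7.2  2.2 -0.5] [ 0. -0. 12.]
[-9.2  2.5 -0.5] [ 0. -0. 15.]
[-11.2   2.6  -0.5] [ 0. -0. 18.]
[-13.2   2.7  -0.5] [ 0. -0. 21.]
[-15.2   2.7  -0.5] [ 0. -0. 24.]
```

```bash
python3 -m jog '[[[-1.3,0.8,0,0,0,3,0],[-3.2,1.3,0,0,0,6,0],[-5.2,1.8,0,0,0,9,0],[-7.2,2.2,0,0,0,12,0]]]'; python3 -m jog '[[[0,0,0,0,0,0,0]]]'; python3 -c "
from h import *
where(24.5)
rows(*[(*fing(t,14),.091,t+90) for t in (22,19,16,13,10,7)])"
```

```text
time: 5.7
position: [0.5199, 0.2132, 0.0906]
tool_rot: [1.691, 2.646, -0.0]
ft_force: [0.4, 0.5, -0.1]
grip_width: 0.003
grip_force: 0.1
time: 5.8
position: [0.52, 0.2126, 0.0905]
tool_rot: [1.689, 2.647, -0.001]
ft_force: [0.0, 0.2, 0.1]
grip_width: 0.005
grip_force: 0.0
r,off 36.0 12.2
pose [0.52   0.2126 0.0905] psi 114.9 F [0.  0.2 0.1] t 5.8 q7 -0.23
[ 0.2  0.6 -0.5] [0.  0.1 2.9]
[-1.7  1.2 -0.5] [0.  0.1 5.9]
[-3.7  1.7 -0.5] [0.  0.1 8.9]
[-5.6  2.1 -0.5] [ 0.   0.1 11.9]
[-7.7  2.3 -0.5] [ 0.   0.1 14.9]
[-9.7  2.5 -0.5] [ 0.   0.1 17.9]
```

```bash
python3 -m jog '[[[-0.8,0.9,0,0,0,4,0],[-2.8,1.5,0,0,0,8,0],[-4.8,2,0,0,0,11,0],[-5.7,2.1,0,0,0,12,0]]]'; python3 -m jog '[[[0,0,0,0,0,0,0]]]'; python3 -c "
from h import *
where(6.5)
rows(*[(*fing(t,14),.091,t+90) for t in (10,7,4,1,-2,-5)])"
```

```text
time: 6.2
position: [0.5239, 0.2087, 0.0905]
tool_rot: [1.956, 2.457, -0.001]
ft_force: [0.4, -0.9, 0.8]
grip_width: 0.004
grip_force: 0.0
time: 6.3
position: [0.5237, 0.209, 0.0905]
tool_rot: [1.955, 2.458, -0.001]
ft_force: [-0.5, 0.2, 0.2]
grip_width: 0.007
grip_force: 0.0
r,off 33.7 18.7
pose [0.5237 0.209  0.0905] psi 103.0 F [-0.5  0.2  0.2] t 6.3 q7 -0.41
[-2.7  1.1 -0.5] [0. 0. 3.]
[-4.6  1.6 -0.5] [0. 0. 6.]
[-6.6  2.1 -0.5] [0. 0. 9.]
[-8.6  2.5 -0.5] [ 0.  0. 12.]
[-10.6   2.8  -0.5] [ 0.  0. 15.]
[-12.6   2.9  -0.5] [ 0.  0. 18.]
```

```bash
python3 -m jog '[[[-1.4,0.5,0,0,0,2,0],[-2.7,1.1,0,0,0,3,0],[-4.6,1.6,0,0,0,6,0],[-6.6,2.1,0,0,0,9,0]]]'; python3 -m jog '[[[-1,0.2,0,0,0,2,0],[-2,0.4,0,0,0,3,0],[-2,0.4,0,0,0,3,0]]]'; python3 -c "
from h import *
where(6.5)
rows(*[(*fing(t,14),.091,t+90) for t in (-2,-5,-8,-11,-14)])"
```

```text
time: 6.7
position: [0.5268, 0.2049, 0.0905]
tool_rot: [-2.143, -2.296, -0.002]
ft_force: [-0.4, 2.6, -2.0]
grip_width: 0.004
grip_force: 1.1
time: 7.0
position: [0.5279, 0.2022, 0.0906]
tool_rot: [2.201, 2.241, 0.002]
ft_force: [2.1, 1.7, 0.0]
grip_width: 0.009
grip_force: 1.2
r,off 37.1 11.5
pose [0.5279 0.2022 0.0906] psi 91.0 F [2.1 1.7 0. ] t 7.0 q7 -0.6
[-2.9  0.9 -0.4] [ 0.1 -0.   3. ]
[-4.8  1.4 -0.4] [ 0. -0.  6.]
[-6.8  1.9 -0.4] [ 0. -0.  9.]
[-8.8  2.3 -0.4] [ 0.  -0.1 12. ]
[-10.8   2.6  -0.4] [ 0.  -0.1 15. ]
```

```bash
python3 -m jog '[[[-1.5,0.4,0,0,0,2,0],[-2.9,0.9,0,0,0,3,0],[-4.8,1.4,0,0,0,6,0],[-6.8,1.9,0,0,0,9,0],[-6.8,1.9,0,0,0,9,0]]]'; python3 -c "
from h import *
where(-8)
rows(*[(*fing(t,14),.091,t+90) for t in (-11,-14,-17,-20,-23)])"
```

```text
time: 7.5
position: [0.5293, 0.1934, 0.0902]
tool_rot: [2.373, 2.058, -0.003]
ft_force: [0.1, -0.1, 0.2]
grip_width: 0.006
grip_force: 0.0
r,off 35.7 11.9
pose [0.5293 0.1934 0.0902] psi 81.9 F [ 0.1 -0.1  0.2] t 7.5 q7 -0.73
[ 0.2  1.  -0.8] [-0.   0.1  2.9]
[-1.7  1.6 -0.8] [-0.   0.1  5.9]
[-3.7  2.  -0.8] [-0.   0.1  8.9]
[-5.7  2.4 -0.7] [-0.   0.1 11.9]
[-7.7  2.7 -0.7] [-0.   0.1 14.9]
```

```bash
python3 -m jog '[[[-1,1.2,0,0,0,4,0],[-2.7,1.8,0,0,0,7,0],[-4.7,2.2,0,0,0,10,0],[-6.7,2.6,0,0,0,13,0],[-7.7,2.7,0,0,0,15,0],[-7.7,2.7,0,0,0,15,0]]]'; python3 -c "
from h import *
where(-23.5)
rows(*[(*fing(t,14),.091,t+90) for t in (-23,-26,-29,-32,-35,-38,-41)])"
```

```text
time: 8.1
position: [0.5311, 0.1872, 0.0904]
tool_rot: [-2.619, -1.734, -0.0]
ft_force: [0.5, 2.7, -1.5]
grip_width: 0.003
grip_force: 1.2
r,off 35.3 16.0
pose [0.5311 0.1872 0.0904] psi 67.0 F [ 0.5  2.7 -1.5] t 8.1 q7 -0.96
[-1.7  0.5 -0.6] [-0. -0.  0.]
[-3.6  1.2 -0.6] [-0. -0.  3.]
[-5.6  1.8 -0.6] [-0. -0.  6.]
[-7.5  2.3 -0.6] [-0. -0.  9.]
[-9.5  2.7 -0.6] [-0. -0. 12.]
[-11.5   2.9  -0.6] [-0. -0. 15.]
[-13.5   3.1  -0.6] [-0. -0. 18.]
```

```bash
python3 -m jog '[[[-1.7,0.5,0,0,0,0,0],[-3.6,1.2,0,0,0,3,0],[-5.6,1.8,0,0,0,6,0],[-7.5,2.3,0,0,0,9,0],[-9.5,2.7,0,0,0,12,0]]]'; python3 -m jog '[[[0,0,0,0,0,0,0],[0,0,0,0,0,0,0]]]'; python3 -c "
from h import *
where(-38)
rows(*[(*fing(t,14),.091,t+90) for t in (-38,-41)])"
```

```text
time: 8.6
position: [0.5295, 0.1762, 0.0904]
tool_rot: [2.787, 1.448, -0.003]
ft_force: [0.2, -0.2, 0.4]
grip_width: 0.007
grip_force: 0.0
time: 8.8
position: [0.5297, 0.1765, 0.0905]
tool_rot: [2.785, 1.452, -0.002]
ft_force: [0.5, 0.6, 0.2]
grip_width: 0.003
grip_force: 0.0
r,off 35.7 15.1
pose [0.5297 0.1765 0.0905] psi 55.1 F [0.5 0.6 0.2] t 8.8 q7 -1.14
[-1.1  0.2 -0.5] [0.  0.1 3.1]
[-3.   0.8 -0.5] [0.  0.1 6.1]
```

```bash
python3 -m jog '[[[4,0,0,0,0,0,0],[8,0,0,0,0,0,0],[8,0,-10,0,0,0,0],[8,0,-40,0,0,0,0],[8,0,-70,0,0,0,0],[8,0,-70,0,0,0,0],[8,0,-70,0,0,0,0]]]'; python3 -c "
from h import *
rows((.4313,.0489,.16,55))"
```

```text
time: 9.5
position: [0.5351, 0.184, 0.1618]
tool_rot: [2.786, 1.45, 0.003]
ft_force: [0.6, -0.9, 0.1]
grip_width: 0.005
grip_force: 0.0
pose [0.5351 0.184  0.1618] psi 55.0 F [ 0.6 -0.9  0.1] t 9.5 q7 -1.11
[-170.2   -7.5    1.5] [ 0.1 -0.1 -0. ]
```

```bash
python3 -m jog '[[[-25,-1,0,0,0,0,0],[-60,-3,0,0,0,0,0],[-95,-4,0,0,0,0,0],[-130,-6,0,0,0,0,0],[-155,-7,0,0,0,0,0],[-170,-7,0,0,0,0,0],[-170,-7,0,0,0,0,0],[-170,-7,0,0,0,0,0],[-170,-7,0,0,0,0,0]]]'; python3 -c "
from h import *
rows((.4313,.0489,.10,55),(.4313,.0489,.085,55))
I=[]
for n in ['top','scene']:
  d=ctrl.get_image(n); pickle.dump(d,open(n+'2.pkl','wb')); I.append(d['image'][:,:,::-1])
a=I[0][185:295,205:360]; b=I[1][110:230,240:410]
cv2.imwrite('pics/both2.png',np.vstack([cv2.resize(a,(400,284)),cv2.resize(b,(400,282))]))
d=pickle.load(open('top2.pkl','rb')); m=np.zeros((400,640),np.uint8); m[205:260,218:285]=1
m=m*(d['image'].min(2)>120)
n,l,s,c=cv2.connectedComponentsWithStats(m.astype(np.uint8),connectivity=4)
for i in range(1,n):
  p=bydepth(d,*c[i])
  if p[2]>.098: print(c[i].round(1),s[i,4],p.round(4),np.degrees(np.arctan2(*(p[:2]-AX)[::-1])))"
```

```text
time: 10.4
position: [0.4315, 0.0496, 0.1603]
tool_rot: [-2.785, -1.452, 0.0]
ft_force: [1.1, -0.2, -0.1]
grip_width: 0.009
grip_force: 0.0
pose [0.4315 0.0496 0.1603] psi 55.1 F [ 1.1 -0.2 -0.1] t 10.4 q7 -0.73
[-0.7  0.3 60.3] [-0.  -0.   0.1]
[-0.7  0.3 75.3] [-0.  -0.   0.1]
[256.8 225.5] 16 [0.5051 0.1692 0.1058] -53.505286916313906
[281. 244.] 1 [0.4287 0.0716 0.567 ] -118.95852477103793
[281.9 248.9] 42 [0.4232 0.0704 0.5687] -120.74910727073558
```

View pics/both2.png

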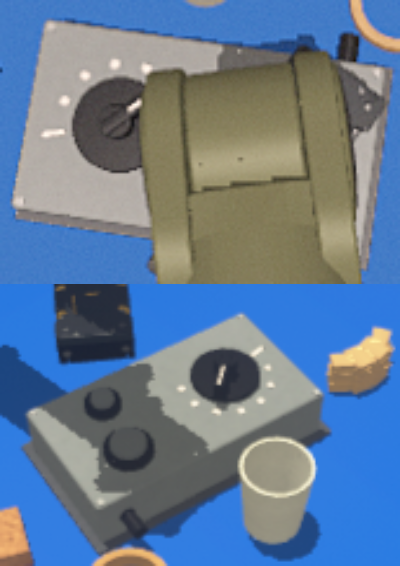

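The lever's white line measures −53.5°, which is step 5. The crops show it at the fifth dot: top (130,108), scene (220,373). Now I press start.

```bash
python3 -m jog '[[[-1,0,15,0,0,0,0],[-1,0,30,0,0,0,0],[-1,0,45,0,0,0,0],[-1,0,55,0,0,0,0],[-1,0,62,0,0,0,0],[-1,0,64,0,0,0,0],[-1,0,64,0,0,0,0]]]'; python3 -m jog '[[[0,0,2,0,0,0,0],[0,0,4,0,0,0,0],[0,0,6,0,0,0,0],[0,0,8,0,0,0,0],[0,0,9,0,0,0,0],[0,0,9,0,0,0,0],[0,0,9,0,0,0,0]]]'
```

```text
time: 11.2
position: [0.4307, 0.0479, 0.0965]
tool_rot: [-2.787, -1.45, 0.0]
ft_force: [-0.9, 0.0, 0.5]
grip_width: 0.002
grip_force: 0.0
time: 11.9
position: [0.431, 0.0477, 0.0879]
tool_rot: [2.787, 1.45, 0.001]
ft_force: [-0.2, -0.5, 4.1]
grip_width: 0.004
grip_force: 2.0
```

```bash
python3 -m jog '[[[0,0,1,0,0,0,0],[0,0,2,0,0,0,0],[0,0,2,0,0,0,0]]]';python3 -m jog '[[[0,0,1,0,0,0,0],[0,0,2,0,0,0,0],[0,0,2,0,0,0,0]]]'
```

```text
time: 12.2
position: [0.4311, 0.0477, 0.0863]
tool_rot: [2.786, 1.45, 0.001]
ft_force: [-1.7, -0.7, 9.7]
grip_width: 0.006
grip_force: 4.9
time: 12.5
position: [0.4312, 0.0477, 0.086]
tool_rot: [2.786, 1.449, -0.001]
ft_force: [-7.5, -1.4, 24.4]
grip_width: 0.008
grip_force: 12.2
```

The button is bottomed: the force rose steeply at z ≈ 0.086. Releasing straight up.

```bash
python3 -m jog '[[[0,0,-4,0,0,0,0],[0,0,-12,0,0,0,0],[0,0,-25,0,0,0,0],[0,0,-50,0,0,0,0],[0,0,-80,0,0,0,0],[0,0,-110,0,0,0,0],[0,0,-110,0,0,0,0],[0,0,-110,0,0,0,0],[0,0,-110,0,0,0,0]]]'; python3 -c "
from h import *
d=ctrl.get_image('scene'); a=d['image'][110:260,200:410,::-1]; cv2.imwrite('pics/end.png',cv2.resize(a,(630,450)))
d=ctrl.get_image('top'); p=bydepth(d,256.8,225.5); print(p, d['image'][225,257]); rows()"
```

```text
time: 13.4
position: [0.4296, 0.0475, 0.1925]
tool_rot: [-2.786, -1.449, 0.003]
ft_force: [-0.8, -0.2, 0.6]
grip_width: 0.006
grip_force: 0.0
[0.44684547 0.09562346 0.58791897] [120 113  82]
pose [0.4296 0.0476 0.1923] psi 55.0 F [ 0.6 -0.3  0.9] t 13.5 q7 -0.71
```

View pics/end.png

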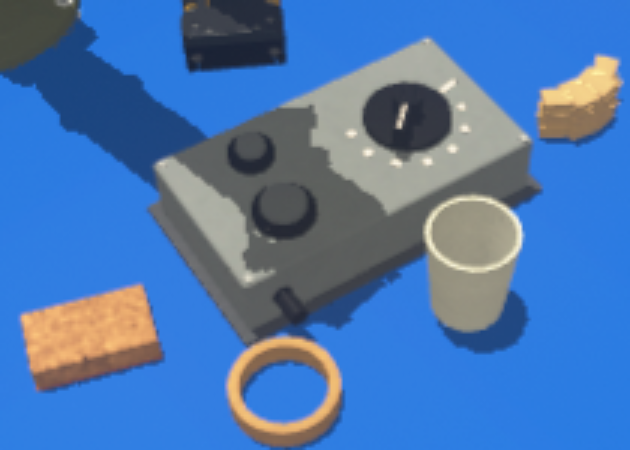

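The lever (402,118) is unchanged at step 5, both buttons are up, the bystanders have not moved, and the gripper is clear.

```bash
python3 -c "
from bench import ctrl
print(ctrl.close_job())"
```

```text
the job is handed in; nothing more can be done
None
```

I pushed the selector from step 2 to step 5 (it measured within 0.1° of the step), then pressed start fully in and released it; the stop button and bystanders were not touched, and the job is handed in, with no verdict shown.

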